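Lock the yellow paint tray onto the studio's stacking tower

TASK

Put the yellow paint tray on the white tower base: pick it up by its handle, lower it with its lugs into the base's two notches until it sits fully home, then give it a quarter turn clockwise (seen from above) to lock it, and let go. Leave the pink and teal trays standing where they are.

Things in the scene. Friction and masses are not known exactly. Their poses are not given: they have to be found in the camera images.
- base: White round base, bolted down: 110 mm wide, 100 mm high; origin at underside centre. Its top is a socket: black floor 25 mm down, covered by a 5 mm lip, inner radius 33 mm, outer 50, but for two 70 degree notches centred on its own +x and -x, where black shows out to the wall. Stops let lugs turn only clockwise from above, 95 degrees at most. A half turn of it is the same.
- yellow: Yellow tray, 104 mm wide, about 0.22 kg; origin at underside centre. Foot radius 22 to 28 mm, 22 high; lugs on own +x, -x out to 42 mm, 20 wide, 8 to 13 mm up; tray rim 42 up. Handle: bar along own x (line of the lugs), 70 long, 20 thick, grip it 45 to 81 up. Half turn is the same. Seated: origin 78 mm above the base's, lugs 4 mm free under the lip, 5 mm sideways play.
- pink: Pink tray, same shape, not wanted; stands on the table.
- teal: Teal tray, same shape, not wanted; stands on the table.
Mind the look-alikes: they are no part of the job. Of the things that look like the yellow, take the one that is nearest to the robot's base at the start.

How it is judged:
By the outcome, as a careful person would: the job done as asked, in the order asked, and still so for the second after the job is handed in, with the robot touching nothing.
It also fails if it takes over 43 s, if anything falls off the work surface, if the arm or the gripper's body presses on something with over 40 N, if the wrist force passes 120 N, or if a joint passes its speed limit or range.

ROBOT

A 7-joint arm with a two-finger parallel gripper is mounted at the origin on the work surface. World frame = base frame: x ahead of the robot, y to its left, z up, the work surface at z = 0. Lengths are in m, angles in rad, forces in N, time in s.
With the tool pointing down it reaches from about 0.425 to 0.825 m from the base axis. Payload 3.6 kg.
Tool frame: the origin (TCP) lies between the finger pads; the fingertips stand 17 mm ahead of it and the grasp point (between the pads) lies 2 mm behind it; z points along the fingers, y is the line along which they close (so a half turn about z gives the same grasp; the last joint's range is limited). The gripper opens to 93 mm and grips with 3 to 60 N. Pads are 15 mm wide; open, the fingers measure 128 mm over their backs; the gripper's body (75 mm by 188 mm) begins 65 mm behind the grasp point.
Start: joints at [-1.351, 0.615, -0.013, 1.423, 0.008, 1.103, -0.04], TCP at [0.159, 0.63, 0.236] pointing down, gripper open.
Joint ranges: [-3.12, 3.12], [-0.3, 2.06], [-1.34, 1.32], [0.26, 2.42], [-1.36, 4.5], [0.01, 1.98], [-2.84, 2.84]. Speed limits (rad/s): [2.79, 2.79, 3.14, 3.14, 3.14, 3.14, 3.14].

INTERFACE

Orientations are given as [roll, pitch, yaw] about the fixed x, y, z axes, in that order (R = Rz(yaw) Ry(pitch) Rx(roll)).
In Python, from rig import sensors, optics, arm gives the robot as it stands.
- The arm moves only by the shell command python3 -m jog 'ROWS' [OPENING] [FORCE]. ROWS is JSON, a list of rows, each a list of 2 entries, a list of its own where there are three numbers: the shift along the tool's x, y, z in m, then the turn, a rotation vector about the tool's x, y, z in rad. In form: [[[tx, ty, tz], [ax, ay, az]], ...]. A call has 1 to 20 rows; each row is the pose to reach, as a shift and turn from the pose commanded when the call began, along the tool's axes at that moment; what a row does not reach only later rows make up. A row lasts 1/12 s, in which the tool goes at most 41.7 mm and 7.16 degrees, less where a joint would pass 70% of its speed; a pose out of reach is approached as far as the arm can. A call with a gripper value outside its range is refused whole. OPENING is the closure in counts, from 0 (fully open) to 255 (shut), set as the call begins (- or left out, the last holds). The fingers move at their own pace and stop on an object; FORCE is the grip in N (left out, the last holds). Time passes only in rows, so rows that repeat a pose let the fingers close. It gives the time, the measured TCP pose, the force, the opening and the grip force at its end, in the units of the state.
- sensors.get_state(): the state, without advancing time (a new reading comes with each control period).
- optics.get_image(name): name is "side" or "top"; returns the picture (400x640x3 uint8, blue, green, red); there is no depth.
- optics.camera_model(name): a dict with "camera_matrix" (3x3 intrinsics, pixels), "rvec" (rotation vector, rad) and "tvec" (3), from world to camera coordinates, as OpenCV has them. Camera axes: x right, y down, z forward; pixel columns grow to the right and rows downward; lengths in m; the calibration is good to about 2 mm. A picture is of the moment at which its call begins. camera_model takes no time and is no camera call.
- arm.close_job(): hands the job in; it is judged then, once.
The state is a dict: "t": time; "q": joint angles; "qvel": joint speeds; "effort": joint torques, N m; "ee_pos": TCP position; "eef_rot": TCP orientation; "contact_force": force on the tool from outside, world axes, zero at the start; "torque": the same for the moment, N m; "opening": finger opening in m; "gripper_force": force on a finger pad.
Only numpy, scipy, OpenCV 4.12 (cv2) and the standard library are available. Lean on these libraries where they do the work, as an engineer would, in place of code of your own. Each camera call takes 0.05 s, during which the arm holds its last target. There are 200 camera calls.

## Working session

There is one attempt and no reset: what is moved stays moved. The work goes in short steps, Python scripts to look and compute and a shell command to move; the robot and the scene stay as the last step left them, time stands still between calls to the robot, and variables do not carry over. Pictures are saved under pics/ and viewed, at most 10 in all, crops included, and the job is handed in when it is done.

```bash
mkdir -p pics; ls; python3 - <<'E'
from rig import sensors, optics
import cv2
s=sensors.get_state();print(s)
for n in("top","side"):
    im=optics.get_image(n);cv2.imwrite(f"pics/{n}0.png",im);print(n,optics.camera_model(n))
E
```

```text
pics
{'t': 0.0, 'q': array([-1.35050833,  0.61592106, -0.01259711,  1.42486266,  0.00810107,
        1.10341867, -0.04043616]), 'qvel': array([ 9.74941819e-05, -1.49956846e-03,  1.10679907e-03,  1.44451579e-04,
        3.21946721e-04, -1.31498866e-03,  1.41875616e-03]), 'effort': array([-6.81867891e-05, -4.58922458e+01,  2.09242841e-01, -1.65743655e+01,
       -6.10402669e-02,  2.02999846e-02,  2.24183714e-04]), 'ee_pos': array([0.15860869, 0.62958694, 0.23449201]), 'eef_rot': array([-3.13903367e+00,  4.89991858e-05,  2.89481956e+00]), 'contact_force': array([-0.25446458, -0.58685857,  0.83618831]), 'torque': array([ 0.011704  , -0.01296313,  0.02863411]), 'gripper_force': 0.0, 'opening': 0.09309548824981968}
top {'camera_matrix': array([[364.99110748,   0.        , 320.71648223],
       [  0.        , 364.99110748, 202.73277642],
       [  0.        ,   0.        ,   1.        ]]), 'rvec': array([ 2.09852428, -2.12340728,  0.19730491]), 'tvec': array([0.02382468, 0.56939861, 0.77363105])}
side {'camera_matrix': array([[363.98545811,   0.        , 323.05118856],
       [  0.        , 363.98545811, 196.77929823],
       [  0.        ,   0.        ,   1.        ]]), 'rvec': array([ 0.60712485, -2.74225647,  1.03284848]), 'tvec': array([0.51708743, 0.18848401, 0.5978677 ])}
```

View pics/top0.png

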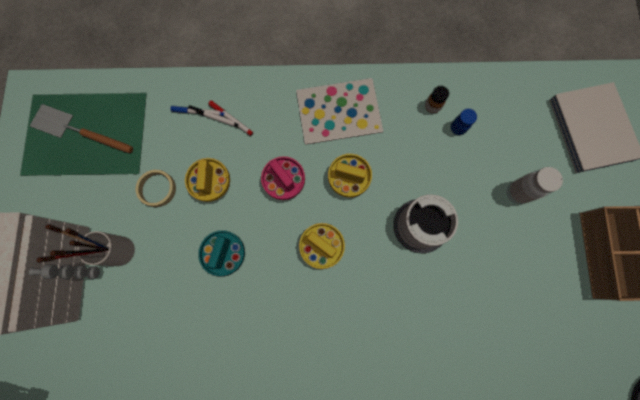

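View pics/side0.png

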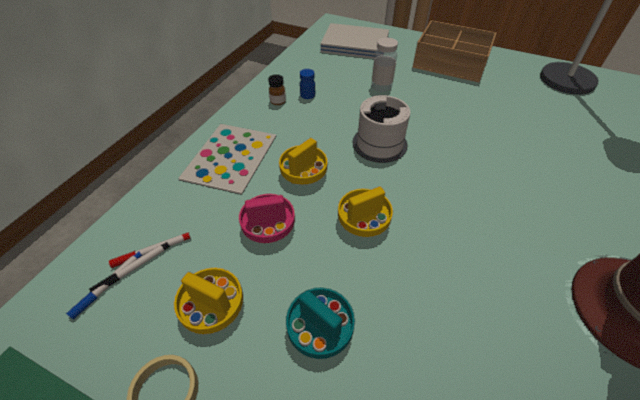

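The top view shows three yellow trays at (208,180), (349,176) and (321,247). The pink tray is at (283,178), the teal one at (222,253), and the base at (427,222). Next I'll measure their ranges and enlarge.

```bash
cat > h.py <<'E'
import cv2,numpy as np
from rig import optics,sensors
def cam(n):
    m=optics.camera_model(n);return m["camera_matrix"],cv2.Rodrigues(m["rvec"])[0],m["tvec"]
def ray(n,px,z):
    K,R,t=cam(n);px=np.atleast_2d(np.asarray(px,float))
    d=(R.T@np.linalg.inv(K)@np.c_[px,np.ones(len(px))].T).T;c=-R.T@t
    return c+d*((z-c[2])/d[:,2])[:,None]
def proj(n,p):
    K,R,t=cam(n);return cv2.projectPoints(np.atleast_2d(np.asarray(p,float)),R,t,K,None)[0][:,0]
def circ(p):
    A=np.c_[2*p[:,:2],np.ones(len(p))];s=np.linalg.lstsq(A,(p[:,:2]**2).sum(1),rcond=None)[0]
    return s[:2],np.sqrt(s[2]+s[0]**2+s[1]**2)
E
python3 - <<'E'
from h import *
print("cam",[-cam(n)[1].T@cam(n)[2] for n in("top","side")], "base px",proj("top",[[0,0,0],[.1,0,0],[0.159,.63,.2]]))
ims={n:cv2.imread(f"pics/{n}0.png") for n in("top","side")}
for n in ims:
    hsv=cv2.cvtColor(ims[n],cv2.COLOR_BGR2HSV)
    m=cv2.inRange(hsv,(20,130,70),(34,255,255))
    for c in cv2.findContours(m,cv2.RETR_EXTERNAL,cv2.CHAIN_APPROX_NONE)[0]:
        if cv2.contourArea(c)<700: continue
        w=ray(n,c[:,0],.042);ctr,r=cv2.minEnclosingCircle(w[:,:2].astype(np.float32))
        print(n,c[:,0].mean(0).round(),np.round(ctr,4),round(r,4),[np.round(v,4) for v in circ(w)],"range",np.hypot(*ctr).round(3))
a=cv2.resize(ims["top"][140:280,180:310+160],None,fx=2.7,fy=2.7,interpolation=cv2.INTER_CUBIC)
cv2.imwrite("pics/crop1.png",a)
E
```

```text
cam [array([0.40532385, 0.00755457, 0.87117329]), array([0.3644411 , 0.44737251, 0.57218174])] base px [[331.95672115 471.36913641]
 [331.19782187 419.58026619]
 [-40.84204581 429.06269809]]
top [321. 246.] [0.474  0.0171] 0.0513 [array([0.4739, 0.0172]), np.float64(0.05)] range 0.474
top [207. 180.] [0.6327 0.2843] 0.0533 [array([0.6326, 0.2851]), np.float64(0.0511)] range 0.694
top [349. 175.] [ 0.6383 -0.0515] 0.0525 [array([ 0.6386, -0.0507]), np.float64(0.0507)] range 0.64
side [208. 300.] [0.6357 0.2919] 0.0597 [array([0.6323, 0.2908]), np.float64(0.0536)] range 0.7
side [365. 211.] [0.4693 0.0177] 0.0641 [array([0.4727, 0.022 ]), np.float64(0.0552)] range 0.47
side [303. 163.] [ 0.6399 -0.0536] 0.072 [array([ 0.6374, -0.0476]), np.float64(0.0581)] range 0.642
```

View pics/crop1.png

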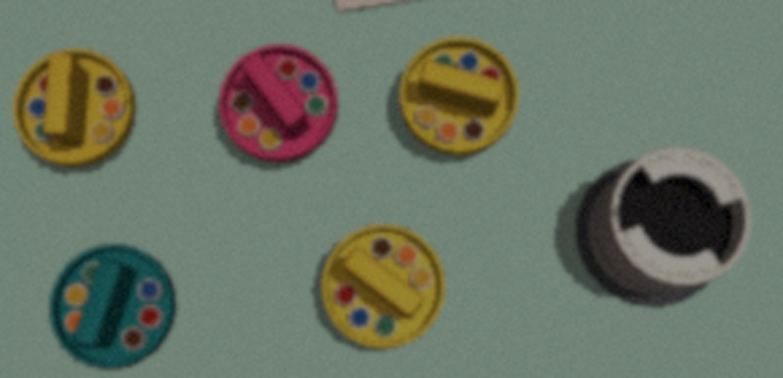

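Candidates in the top view are (208,180), range 0.69 m; (349,176), 0.64 m; and (321,247), 0.474 m. The last is nearest to the robot's base and the crop confirms it: a yellow tray with its bar, at crop (380,285). The base notches show at crop (632,190) and (730,235).

```bash
python3 - <<'E'
from h import *
im=cv2.imread("pics/top0.png");hsv=cv2.cvtColor(im,cv2.COLOR_BGR2HSV)
# bar top of target: sample at z=.081 grid about the tray centre
c0=np.array([.474,.0172])
# bright yellow inside r<.038 in z=.081 plane
yy,xx=np.mgrid[0:400,0:640];P=np.c_[xx.ravel(),yy.ravel()]
w=ray("top",P,.081)[:,:2];V=hsv[...,2].ravel();H=hsv[...,0].ravel();S=hsv[...,1].ravel()
near=np.hypot(*(w-c0).T)<.045
yel=near&(H>20)&(H<34)&(S>130)
print("V pct",np.percentile(V[yel],[10,30,50,70,90]))
for th in(150,160,170,180,190):
    m=(yel&(V>th)).reshape(400,640).astype(np.uint8)
    cs=cv2.findContours(m,cv2.RETR_EXTERNAL,cv2.CHAIN_APPROX_NONE)[0]
    if not cs: continue
    c=max(cs,key=cv2.contourArea)
    if len(c)<5: continue
    ww=ray("top",c[:,0],.081)[:,:2].astype(np.float32)
    r=cv2.minAreaRect(ww*1000);print(th,np.round(r[0],1),np.round(r[1],1),round(r[2],1))
# base
K=.1
w=ray("top",P,.1)[:,:2]
wm=((S<60)&(V>120)).reshape(400,640)
sub=np.zeros_like(wm);sub[180:265,385:470]=wm[180:265,385:470]
c=max(cv2.findContours(sub.astype(np.uint8),cv2.RETR_EXTERNAL,cv2.CHAIN_APPROX_NONE)[0],key=cv2.contourArea)
h=cv2.convexHull(c)[:,0];q=ray("top",h,.1);ctr,r=circ(q);print("base",ctr.round(4),r.round(4),cv2.minEnclosingCircle(q[:,:2].astype(np.float32)))
blur=cv2.GaussianBlur(im,(3,3),0)[...,1]
for rr in(.038,.042,.046):
    a=np.radians(np.arange(0,360,5));p=np.c_[ctr[0]+rr*np.cos(a),ctr[1]+rr*np.sin(a),0*a+.1]
    u=proj("top",p).astype(np.float32);v=cv2.remap(blur,u[:,:1],u[:,1:],cv2.INTER_LINEAR).ravel()
    print(rr,list(v))
E
```

```text
V pct [ 95.1 123.  138.  146.  150. ]
150 [476.3  19.2] [49.2 10. ] 53.8
base [ 0.5203 -0.2088] 0.1267 ((0.5181242823600769, -0.21075506508350372), 0.13022471964359283)
0.038 [np.uint8(146), np.uint8(147), np.uint8(148), np.uint8(139), np.uint8(101), np.uint8(42), np.uint8(9), np.uint8(8), np.uint8(15), np.uint8(26), np.uint8(29), np.uint8(34), np.uint8(40), np.uint8(46), np.uint8(56), np.uint8(57), np.uint8(53), np.uint8(56), np.uint8(64), np.uint8(70), np.uint8(75), np.uint8(96), np.uint8(128), np.uint8(138), np.uint8(137), np.uint8(138), np.uint8(142), np.uint8(140), np.uint8(142), np.uint8(146), np.uint8(147), np.uint8(144), np.uint8(144), np.uint8(147), np.uint8(149), np.uint8(150), np.uint8(149), np.uint8(148), np.uint8(148), np.uint8(148), np.uint8(148), np.uint8(142), np.uint8(135), np.uint8(128), np.uint8(116), np.uint8(94), np.uint8(54), np.uint8(26), np.uint8(20), np.uint8(20), np.uint8(22), np.uint8(22), np.uint8(22), np.uint8(20), np.uint8(19), np.uint8(19), np.uint8(22), np.uint8(23), np.uint8(25), np.uint8(26), np.uint8(29), np.uint8(35), np.uint8(39), np.uint8(44), np
[... 1534 characters left out ...]
int8(79), np.uint8(82), np.uint8(85), np.uint8(93), np.uint8(103), np.uint8(109), np.uint8(115), np.uint8(125), np.uint8(131), np.uint8(135), np.uint8(139), np.uint8(140), np.uint8(140), np.uint8(141), np.uint8(139), np.uint8(138), np.uint8(144), np.uint8(145), np.uint8(144), np.uint8(148), np.uint8(148), np.uint8(130), np.uint8(67), np.uint8(23), np.uint8(16), np.uint8(15), np.uint8(16), np.uint8(18), np.uint8(18), np.uint8(15), np.uint8(12), np.uint8(14), np.uint8(44), np.uint8(108), np.uint8(135), np.uint8(136), np.uint8(136), np.uint8(140), np.uint8(144), np.uint8(146), np.uint8(146), np.uint8(147), np.uint8(147), np.uint8(147), np.uint8(145), np.uint8(148), np.uint8(145), np.uint8(142)]
```

```bash
python3 - <<'E'
from h import *
ims={n:cv2.imread(f"pics/{n}0.png") for n in("top","side")}
im=ims["top"];hsv=cv2.cvtColor(cv2.bilateralFilter(im,5,30,3),cv2.COLOR_BGR2HSV)
S=hsv[...,1];V=hsv[...,2]
print("S table",S[300,400],"S white",S[235,420],V[235,420],"wall",S[225,400],V[225,400])
sub=np.zeros_like(S);b=((S<28)&(V>115)).astype(np.uint8);sub[175:270,385:475]=b[175:270,385:475]
sub=cv2.morphologyEx(sub,cv2.MORPH_OPEN,np.ones((2,2)))
c=max(cv2.findContours(sub,cv2.RETR_EXTERNAL,cv2.CHAIN_APPROX_NONE)[0],key=cv2.contourArea)
h=cv2.convexHull(c)[:,0];q=ray("top",h,.1);ctr,r=circ(q);print("base",ctr.round(4),r.round(4),cv2.minEnclosingCircle(q[:,:2].astype(np.float32)))
# bar top
m0=np.zeros_like(S);cv2.circle(m0,(321,246),17,1,-1)
o=[cv2.cvtColor(cv2.resize(im[180:270,380:480],None,fx=4,fy=4,interpolation=cv2.INTER_CUBIC),0) if 0 else cv2.resize(im[180:270,380:480],None,fx=4,fy=4,interpolation=cv2.INTER_CUBIC)]
for th in(138,140,142,144,146):
    m=(m0>0)&(hsv[...,0]>20)&(hsv[...,0]<34)&(S>120)&(V>th)
    m=cv2.morphologyEx(m.astype(np.uint8),cv2.MORPH_OPEN,np.ones((3,3)))
    cs=cv2.findContours(m,cv2.RETR_EXTERNAL,cv2.CHAIN_APPROX_NONE)[0]
    c=max(cs,key=cv2.contourArea);w=ray("top",c[:,0],.081)[:,:2].astype(np.float32)
    rr=cv2.minAreaRect(w*1000);print(th,np.round(rr[0],1),np.round(rr[1],1),round(rr[2],1))
a=cv2.resize(im[222:272,296:346],None,fx=8,fy=8,interpolation=cv2.INTER_CUBIC)
d=cv2.resize(im[185:257,391:463],(400,400),interpolation=cv2.INTER_CUBIC)
cv2.imwrite("pics/crop2.png",np.hstack([a,d]))
E
```

```text
S table 37 S white 19 151 wall 31 49
base [ 0.5211 -0.2229] 0.0558 ((0.520952045917511, -0.2223905324935913), 0.05727485939860344)
138 [478.5  10.8] [68.7 28. ] 52.6
140 [477.5  11.4] [68.2 24.6] 51.9
142 [478.3  12.1] [63.4 24.3] 51.3
144 [474.5  15.5] [60.9 13.4] 52.5
146 [474.4  15.6] [60.  12.1] 52.5
```

View pics/crop2.png

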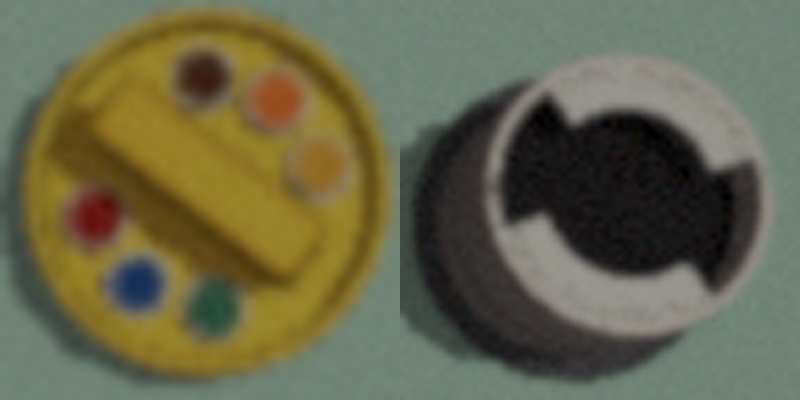

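Left: bar top corners at crop (122,78), (320,228), (288,285), (92,125). Right: notch outer corners at (548,92), (507,222), (755,160), (715,293), ring rim x 486–770 and y 52–337.

```bash
python3 - <<'E'
from h import *
f=lambda p,s,o:(np.array(p,float)+.5)/s-.5+np.array(o)
b=ray("top",f([(122,78),(320,228),(288,285),(92,125)],8,(296,222)),.081)[:,:2]
print("bar",b.mean(0).round(4));d=b[1]+b[2]-b[0]-b[3];d2=b[0]+b[1]-b[2]-b[3];print("L,W",np.hypot(*d)/2,np.hypot(*d2)/2,"ang",np.degrees(np.arctan2(d[1],d[0])))
o=f([(548,92),(507,222),(755-400+400,160),(715,293)],400/72,(391,185))-np.array([72,0])
n=ray("top",o,.1)[:,:2];print("base c",n.mean(0).round(4),"r",np.hypot(*(n-n.mean(0)).T))
a=n[2]+n[3]-n[0]-n[1];print("notch ang",np.degrees(np.arctan2(a[1],a[0])))
r=f([(486,195),(770,195),(628,52),(628,337)],400/72,(391,185))-np.array([72,0]);print(ray("top",r,.1)[:,:2])
from scipy.spatial.transform import Rotation as T
s=sensors.get_state();R=T.from_euler("xyz",s["eef_rot"]);print(R.as_matrix().round(3))
E
```

```text
bar [0.4741 0.0168]
L,W 0.067631966507322 0.016296470672842824 ang -128.76317382150017
base c [ 0.5225 -0.2201] r [0.04887017 0.04931016 0.04960812 0.04887464]
notch ang -109.84660368068852
[[ 0.5217448  -0.16469816]
 [ 0.52038795 -0.27294965]
 [ 0.57712895 -0.22281698]
 [ 0.46692986 -0.21507186]]
[[-0.97   0.244 -0.001]
 [ 0.244  0.97  -0.002]
 [ 0.    -0.002 -1.   ]]
```

```bash
python3 -m jog '[[[-0.244,-0.268,-0.03],[0,0,0]],[[-0.244,-0.268,-0.03],[0,0,0]],[[-0.244,-0.268,-0.03],[0,0,0]],[[-0.244,-0.268,-0.03],[0,0,0]],[[-0.244,-0.268,-0.03],[0,0,0.3]],[[-0.244,-0.268,-0.03],[0,0,0.5]],[[-0.244,-0.268,-0.03],[0,0,0.7]],[[-0.244,-0.268,-0.03],[0,0,0.9]],[[-0.244,-0.268,-0.03],[0,0,1.1]],[[-0.456,-0.517,0],[0,0,2.0]],[[-0.456,-0.517,0],[0,0,2.0]],[[-0.456,-0.517,0],[0,0,2.0]],[[-0.456,-0.517,0],[0,0,2.0]],[[-0.456,-0.517,0],[0,0,2.0]],[[-0.456,-0.517,0.08],[0,0,2.0]],[[-0.456,-0.517,0.08],[0,0,2.0]],[[-0.456,-0.517,0.08],[0,0,2.0]],[[-0.456,-0.517,0.08],[0,0,2.0]],[[-0.456,-0.517,0.08],[0,0,2.0]],[[-0.456,-0.517,0.08],[0,0,2.0]]]' 0 20
```

```text
t: 1.77
ee_pos: [0.4742, 0.0155, 0.1543]
eef_rot: [-3.14, 0.003, 0.884]
contact_force: [-0.2, 1.2, 0.5]
opening: 0.093
gripper_force: 0.0
```

```bash
python3 - <<'E'
from h import *
a=optics.get_image("side");b=optics.get_image("top")
print(proj("side",[[.474,.0165,.081],[.474,.0165,.137]]),proj("top",[.474,.0165,.137]))
a=cv2.resize(a[80:260,270:450],(400,400));b=cv2.resize(b[180:310,260:390],(400,400))
cv2.imwrite("pics/c3.png",np.hstack([a,b]))
E
```

```text
[[367.58596813 194.21009637]
 [370.7388642  172.20414372]] [[320.96518969 241.51849385]]
```

View pics/c3.png

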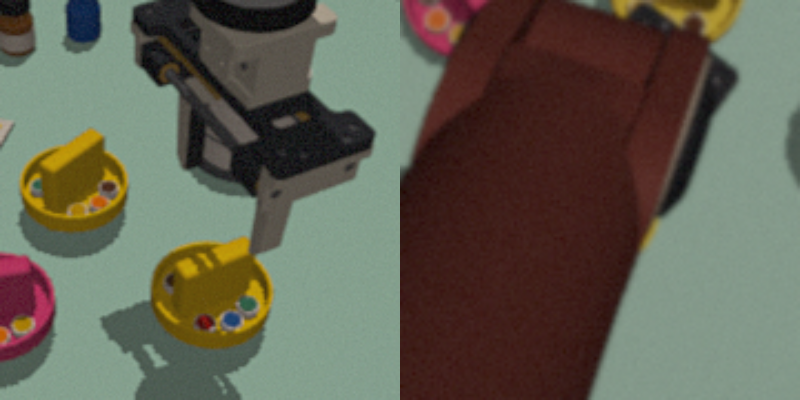

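The fingers stand either side of the target bar (side crop (210,270)). Descending to grip.

```bash
python3 -m jog '[[[0.001,-0.001,0.035],[0,0,-0.01]],[[0.001,-0.001,0.065],[0,0,-0.01]],[[0.001,-0.001,0.087],[0,0,-0.01]],[[0.001,-0.001,0.087],[0,0,-0.01]],[[0.001,-0.001,0.087],[0,0,-0.01]]]' 0 20; python3 -m jog '[[[0,0,0],[0,0,0]],[[0,0,0],[0,0,0]],[[0,0,0],[0,0,0]],[[0,0,0],[0,0,0]],[[0,0,0],[0,0,0]],[[0,0,0],[0,0,0]],[[0,0,0],[0,0,0]],[[0,0,0],[0,0,0]],[[0,0,0],[0,0,0]],[[0,0,0],[0,0,0]]]' 255 40
```

```text
t: 2.28
ee_pos: [0.474, 0.0192, 0.0684]
eef_rot: [-3.14, 0.001, 0.907]
contact_force: [0.7, -0.5, 0.0]
opening: 0.0929
gripper_force: 0.0
t: 3.12
ee_pos: [0.4745, 0.0189, 0.0686]
eef_rot: [-3.142, 0.0, 0.905]
contact_force: [0.7, -0.1, -1.3]
opening: 0.0312
gripper_force: 0.0
```

```bash
python3 -m jog '[[[0,0,0],[0,0,0]],[[0,0,0],[0,0,0]],[[0,0,0],[0,0,0]],[[0,0,0],[0,0,0]],[[0,0,0],[0,0,0]]]' 255 40; python3 -m jog '[[[0,0,-0.02],[0,0,0]],[[0,0,-0.05],[0,0,0]],[[0,0,-0.08],[0,0,0]],[[0,0,-0.115],[0,0,0]],[[0,0,-0.15],[0,0,0]],[[0,0,-0.15],[0,0,0]],[[0,0,-0.15],[0,0,0]]]'
```

```text
t: 3.53
ee_pos: [0.4743, 0.019, 0.0685]
eef_rot: [-3.141, 0.0, 0.905]
contact_force: [-0.0, 0.1, -2.6]
opening: 0.0196
gripper_force: 40.0
t: 4.12
ee_pos: [0.4752, 0.0191, 0.22]
eef_rot: [3.139, -0.003, 0.905]
contact_force: [-0.8, -0.7, -2.1]
opening: 0.0197
gripper_force: 40.0
```

```bash
python3 -m jog '[[[-0.02,0.023,0],[0,0,-0.04]],[[-0.045,0.052,0],[0,0,-0.1]],[[-0.067,0.078,0],[0,0,-0.16]],[[-0.09,0.105,0],[0,0,-0.22]],[[-0.112,0.131,0],[0,0,-0.28]],[[-0.135,0.157,0],[0,0,-0.32]],[[-0.15,0.175,0],[0,0,-0.32]],[[-0.157,0.184,0],[0,0,-0.32]],[[-0.157,0.184,0],[0,0,-0.32]],[[-0.157,0.184,0],[0,0,-0.32]],[[-0.157,0.184,0],[0,0,-0.32]]]'; python3 - <<'E'
from h import *
a=optics.get_image("side");b=optics.get_image("top")
cv2.imwrite("pics/side4.png",a);cv2.imwrite("pics/top4.png",b)
a=cv2.resize(a[60:180,310:450],None,fx=3.4,fy=3.4);b=cv2.resize(b[160:280,380:480],None,fx=3.2,fy=3.4)
cv2.imwrite("pics/c4.png",np.hstack([a,b]));s=sensors.get_state();print(s["ee_pos"],s["eef_rot"])
E
```

```text
t: 5.03
ee_pos: [0.522, -0.2151, 0.2175]
eef_rot: [-3.138, -0.002, 1.228]
contact_force: [0.7, 0.4, -1.2]
opening: 0.0198
gripper_force: 40.0
[ 0.52235236 -0.21535248  0.21818013] [-3.13994047e+00 -1.68300926e-03  1.22841817e+00]
```

View pics/c4.png

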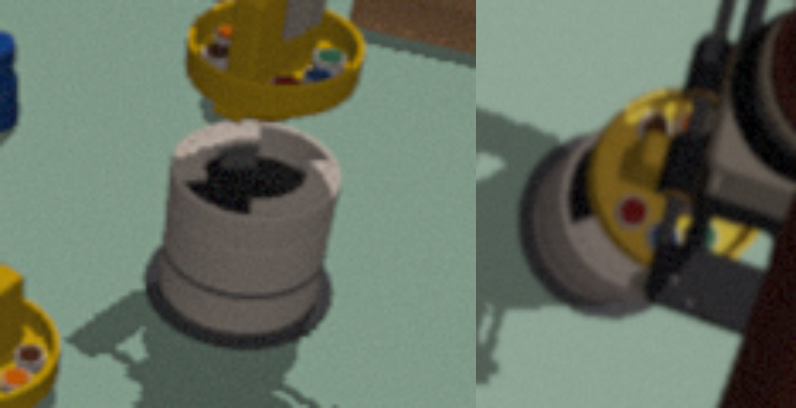

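Side crop: tray hangs above the base (centre about (275,60) against (255,175)). Top crop: tray's left arc is visible. I'll check its centring with both views.

```bash
python3 - <<'E'
from h import *
from scipy.optimize import least_squares
s=sensors.get_state();zr=s["ee_pos"][2]-.0685+.042;print("zr",zr)
exp=s["ee_pos"][:2]-.0017*np.array([.336,.942]);print("expected tray",exp)
for n,img,roi in(("top","top4",(170,270,405,465)),("side","side4",(60,100,360,425))):
    im=cv2.imread(f"pics/{img}.png");hsv=cv2.cvtColor(im,cv2.COLOR_BGR2HSV)
    m=cv2.inRange(hsv,(20,110,50),(34,255,255));k=np.zeros_like(m);k[roi[0]:roi[1],roi[2]:roi[3]]=m[roi[0]:roi[1],roi[2]:roi[3]]
    pts=np.vstack([c for c in cv2.findContours(k,cv2.RETR_EXTERNAL,cv2.CHAIN_APPROX_NONE)[0] if len(c)>25])[:,0]
    w=ray(n,pts,zr)[:,:2]
    if n=="top":
        sel=(pts[:,0]<432)
        for it in range(4):
            p=w[sel];f=least_squares(lambda c:np.hypot(*(p-c).T)-.0508,exp,loss="soft_l1",f_scale=.001)
            sel=(abs(np.hypot(*(w-f.x).T)-.0508)<.003)
        print("top tray",f.x.round(4),sel.sum(),"rms",np.sqrt(np.mean(f.fun**2)))
    else:
        print("side pix x-range",pts[:,0].min(),pts[:,0].max())
a=np.radians(np.arange(0,360,3));
for c,z,r in((exp,zr,.052),((.522,-.2197),.1,.055)):
    u=proj("side",np.c_[c[0]+r*np.cos(a),c[1]+r*np.sin(a),0*a+z]);print("pred side x-range",u[:,0].min(),u[:,0].max(),"y",u[:,1].min(),u[:,1].max())
im=cv2.imread("pics/side0.png");hsv=cv2.cvtColor(im,cv2.COLOR_BGR2HSV);m=((hsv[...,1]<45)&(hsv[...,0]<40)|(hsv[...,2]<60))
for y in(106,109,112,115,118,121):
    x=np.where(m[y,345:425])[0]+345;print(y,x.min(),x.max())
E
```

```text
zr 0.19168012798982725
expected tray [ 0.52178116 -0.21695388]
top tray [ 0.5193 -0.2133] 82 rms 0.001029852858414005
side pix x-range 365 416
pred side x-range 364.9004257720353 417.3734860871656 y 57.730551009971634 85.04431933046091
pred side x-range 360.14064314438843 410.66212973365424 y 94.372318796687 124.14516245047177
106 360 408
109 360 409
112 360 409
115 360 409
118 360 408
121 359 407
```

```bash
python3 -m jog '[[[-0.003,0.001,0.01],[0,0,0]],[[-0.003,0.001,0.025],[0,0,0]],[[-0.003,0.001,0.035],[0,0,0]],[[-0.003,0.001,0.042],[0,0,0]],[[-0.003,0.001,0.042],[0,0,0]],[[-0.003,0.001,0.042],[0,0,0]]]'; python3 -m jog '[[[0,0,0.005],[0,0,0]],[[0,0,0.01],[0,0,0]],[[0,0,0.014],[0,0,0]],[[0,0,0.018],[0,0,0]],[[0,0,0.018],[0,0,0]]]'
```

```text
t: 5.63
ee_pos: [0.522, -0.221, 0.1763]
eef_rot: [-3.141, 0.0, 1.225]
contact_force: [-0.1, -0.4, -2.1]
opening: 0.0197
gripper_force: 40.0
t: 6.05
ee_pos: [0.5216, -0.221, 0.1577]
eef_rot: [-3.14, -0.0, 1.225]
contact_force: [0.1, -0.3, -1.7]
opening: 0.0197
gripper_force: 40.0
```

```bash
python3 -m jog '[[[0.002,0,0.003],[0,0,0]],[[0.002,0,0.006],[0,0,0]],[[0.002,0,0.009],[0,0,0]],[[0.002,0,0.009],[0,0,0]],[[0.002,0,0.009],[0,0,0]]]'; python3 -m jog '[[[0,0,0.001],[0,0,0]],[[0,0,0.002],[0,0,0]],[[0,0,0.003],[0,0,0]],[[0,0,0.003],[0,0,0]]]'
```

```text
t: 6.47
ee_pos: [0.5227, -0.2194, 0.1495]
eef_rot: [-3.141, 0.0, 1.225]
contact_force: [-0.2, -0.0, -2.2]
opening: 0.0196
gripper_force: 40.0
t: 6.8
ee_pos: [0.5228, -0.2195, 0.1467]
eef_rot: [3.142, 0.0, 1.225]
contact_force: [0.5, -0.1, -1.6]
opening: 0.0196
gripper_force: 40.0
```

```bash
python3 -m jog '[[[0,0,0.001],[0,0,0]],[[0,0,0.001],[0,0,0]],[[0,0,0.001],[0,0,0]]]';python3 -m jog '[[[0,0,0.001],[0,0,0]],[[0,0,0.001],[0,0,0]],[[0,0,0.001],[0,0,0]]]'
```

```text
t: 7.05
ee_pos: [0.5229, -0.2195, 0.1465]
eef_rot: [3.141, -0.0, 1.225]
contact_force: [-0.5, -0.1, 4.7]
opening: 0.0199
gripper_force: 40.0
t: 7.3
ee_pos: [0.5229, -0.2196, 0.1464]
eef_rot: [3.141, -0.001, 1.225]
contact_force: [-2.6, 1.4, 11.0]
opening: 0.0196
gripper_force: 40.0
```

Seated: z came to 0.1465 with rising force. I'll ease the pressure and turn clockwise in two halves.

```bash
python3 -m jog '[[[0,0,-0.001],[0,0,0]],[[0,0,-0.001],[0,0,0.08]],[[0,0,-0.001],[0,0,0.17]],[[0,0,-0.001],[0,0,0.26]],[[0,0.001,-0.001],[0,0,0.36]],[[-0.001,0.001,-0.001],[0,0,0.46]],[[-0.001,0.001,-0.001],[0,0,0.56]],[[-0.001,0.001,-0.001],[0,0,0.66]],[[-0.001,0.001,-0.001],[0,0,0.76]],[[-0.001,0.001,-0.001],[0,0,0.76]]]'
```

```text
t: 8.13
ee_pos: [0.523, -0.2215, 0.1465]
eef_rot: [3.141, 0.001, 0.461]
contact_force: [-2.1, -0.1, 6.9]
opening: 0.0198
gripper_force: 40.0
```

```bash
python3 -m jog '[[[0,0,0],[0,0,0.08]],[[0,0,0],[0,0,0.18]],[[0,0,0],[0,0,0.28]],[[0,0,0],[0,0,0.38]],[[0,0,0],[0,0,0.48]],[[0,0,0],[0,0,0.58]],[[0,0,0],[0,0,0.68]],[[0,0,0],[0,0,0.76]],[[0,0,0],[0,0,0.807]],[[0,0,0],[0,0,0.807]],[[0,0,0],[0,0,0.807]]]'; python3 -c "
from h import *
s=sensors.get_state();print(s['torque'],s['ee_pos'],s['eef_rot'])"
```

```text
t: 9.05
ee_pos: [0.5235, -0.2208, 0.1465]
eef_rot: [-3.141, -0.001, -0.342]
contact_force: [-2.5, 0.6, 5.9]
opening: 0.0198
gripper_force: 40.0
[ 0.52412003  0.46609057 -0.02577936] [ 0.52346794 -0.22077746  0.14648179] [-3.14120603e+00 -5.04311686e-04 -3.42480421e-01]
```

```bash
python3 -m jog '[[[0,0,0],[0,0,0]],[[0,0,0],[0,0,0]],[[0,0,0],[0,0,0]],[[0,0,0],[0,0,0]],[[0,0,0],[0,0,0]],[[0,0,0],[0,0,0]],[[0,0,0],[0,0,0]],[[0,0,0],[0,0,0]],[[0,0,0],[0,0,0]]]' 0; python3 -m jog '[[[0,0,-0.01],[0,0,0]],[[0,0,-0.03],[0,0,0]],[[0,0,-0.06],[0,0,0]],[[0,0,-0.09],[0,0,0]],[[0,0,-0.12],[0,0,0]],[[-0.03,0,-0.13],[0,0,0]],[[-0.07,0,-0.13],[0,0,0]],[[-0.1,0,-0.13],[0,0,0]],[[-0.12,0,-0.13],[0,0,0]],[[-0.12,0,-0.13],[0,0,0]]]'; python3 - <<'E'
from h import *
a=optics.get_image("side");b=optics.get_image("top")
a=cv2.resize(a[50:270,230:450],(400,400));b=cv2.resize(b[160:280,380:500],(400,400))
cv2.imwrite("pics/c5.png",np.hstack([a,b]))
E
```

```text
t: 9.8
ee_pos: [0.5234, -0.2208, 0.1457]
eef_rot: [3.141, -0.0, -0.342]
contact_force: [0.2, 0.4, -0.5]
opening: 0.0751
gripper_force: 0.0
t: 10.63
ee_pos: [0.4063, -0.1795, 0.2762]
eef_rot: [-3.137, 0.002, -0.345]
contact_force: [0.6, -1.2, 0.2]
opening: 0.093
gripper_force: 0.0
```

View pics/c5.png

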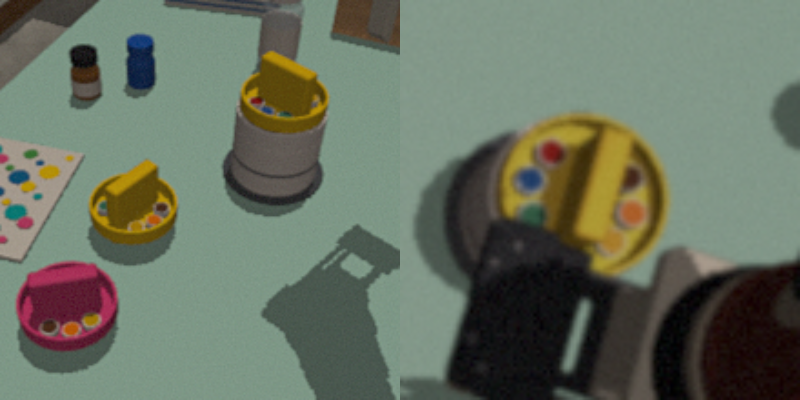

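The tray sits level and fully down on the base (side crop (285,100)), with its bar turned a quarter and the gripper clear. The pink tray has not moved.

```bash
python3 -c "
from rig import arm
print(arm.close_job())"
```

```text
the job is handed in; nothing more can be done
None
```

The nearest yellow tray is on the white base, seated fully home, turned clockwise about 90° to lock and let go, and the job was handed in at about 10.7 s with the gripper clear; the pink and teal trays were never touched.

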